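Fit the pull to the incubator vent cap and open the vent

ROBOT

A 6-joint arm with a two-finger parallel gripper is mounted at the origin on the work surface. World frame = base frame: x ahead of the robot, y to its left, z up, the work surface at z = 0. Lengths are in mm, angles in rad, forces in N, time in s.
With the tool pointing down it reaches from about 350 to 875 mm from the base axis. Payload 4.2 kg.
Tool frame: the origin (TCP) lies between the finger pads; the fingertips stand 17 mm ahead of it and the grasp point (between the pads) lies 2 mm behind it (nose_length is the distance from the TCP to the fingertips, in mm); z points along the fingers, y is the direction in which the jaws open and shut (so a half turn about z gives the same grasp; the last joint's range is limited). The gripper opens to 85 mm and grips with 20 to 120 N. Pads are 22 mm wide; open, the fingers measure 114 mm over their backs; the gripper's body (76 mm by 85 mm) begins 54 mm behind the grasp point. The pads swing forward as they close: fully open they stand 13 mm farther back than shut.
Start: joints at [-0.864, 0.385, 0.008, 0, -1.194, -0.259], TCP at [270.626, -563.348, 248.312] pointing down, gripper open.
Joint ranges: [-3.14, 3.14], [-1.21, 2.06], [-1.07, 1.41], [-3.16, 2.05], [-2.99, -0.16], [-3.1, 3.1]. Speed limits (rad/s): [2.79, 2.79, 3.14, 3.14, 3.14, 3.14].

INTERFACE

Orientations are given as a unit quaternion [x, y, z, w].
In Python, from bench import * gives the robot as it stands.
- The arm moves only by the tool jog_arm, never from a script. Its argument "increments" is a list of rows, each a list of 4 numbers: the shift along the tool's x, y, z in m, then the turn about the tool's z in degrees. A call has 1 to 10 rows; each row is the pose to reach, as a shift and turn from the pose measured when the call began, along the tool's axes at that moment; what a row does not reach only later rows make up. A row lasts 1/8 s, in which the tool goes at most 62.5 mm and 10.7 degrees, less where a joint would pass 70% of its speed; a pose out of reach is approached as far as the arm can. A call with a gripper value outside its range is refused whole. "hand" is the gripper's target within -1 to 1 (fully open at 1, half-way at 0, shut at -1), set as the call begins (left out, the last holds). The fingers move at their own pace and stop on an object; the grip force is fixed at half the most. Time passes only in rows, so rows that repeat a pose let the fingers close. It gives the time, the measured TCP pose, the force and the opening at its end, in the units of the state.
- read_state(): the state, without advancing time (a new reading comes with each control period).
- get_image(name): name is "scene" or "top" or "wrist"; returns the picture (420x560x3 uint8, red, green, blue); there is no depth.
- calibration(name): a dict with "fx", "fy", "cx", "cy" (pixels), "position" and "rotation" of the camera in the world; the wrist camera has in their place "hand_eye" (4x4, takes a point from camera to tool coordinates, whose origin is the TCP and whose axes are the flange's). Camera axes: x right, y up, looking along -z (the intrinsics and any distortion apply to the point x, -y, -z); pixel columns grow to the right and rows downward; lengths in mm; the calibration is good to about 2 mm. A picture is of the moment at which its call begins: read the wrist's pose just before it. calibration takes no time and is no camera call.
- job_done(): hands the job in, once; it reports no verdict.
The state is a dict: "clock": time; "joints": joint angles; "joint_vel": joint speeds; "joint_efforts": joint torques, N m; "position": TCP position; "ee_rot": TCP orientation; "contact_force": force on the tool from outside, world axes, zero at the start; "wrist_torque": the same for the moment, N m; "gripper_width": finger opening in mm.
Only numpy, scipy, OpenCV 4.12 (cv2) and the standard library are available. Lean on these libraries where they do the work, as an engineer would, in place of code of your own. Each camera call takes 0.05 s, during which the arm holds its last target.

TASK

The vent cap has lost its handle. Take the barrel-shaped pull from the wooden rack, set its tapered shank into the socket of the closed vent cap and tap it straight down until friction alone holds it tight - firmly, but never dropping or hammering it in - then lift the cap by the pull about 30 mm so that the vent stays open, and let go. Do not lift the cap by its hub or plate, and leave everything else where it is.

Things in the scene. Friction and masses are not known exactly. Their poses are not given: they have to be found in the camera images.
- pull: the pull to fit, about 120 g, 92 mm tall, upright in one of the rack's holes (loose, its flange on the rack's top). Origin at its shank's lower tip, z up along its axis. From there up: tapered steel shank 0-32 mm (diameter 13.6 growing to 21.3), flange of diameter 34 at 32-36, neck of diameter 18 at 36-50, black cylindrical barrel grip of diameter 30 at 50-92, flat top. Only this one has a barrel.
- socket (a point): centre of the mouth of the cap's tapered socket, z up, 110 mm above the bench when shut; moves with the cap. Bore 34 mm deep, 20 mm wide at the mouth, same taper as the shank, which drops in freely and first bites with its tip about 27 mm below the mouth; tapping drives it only 1 to 3 mm deeper, with the flange still standing just off the hub.
- pull_top (a point): centre of the flat top of the pull's barrel, 92 mm above its tip. Tightness of the taper comes from force: a few slow taps or pushes straight down of 12 to 22 N make it hold; left at its own weight or a few N it pulls out when the cap is lifted. A push above about 35 N, a fast blow or dropping it in from a height is hammering and damages the seat.
- cap (a joint): height of the vent cap (round steel plate of diameter 112, 4 mm thick, 68 mm above the bench when shut, with an upright hub of diameter 36 mm in its middle that holds the socket) above shut, m: 0 shut (as it starts) to 0.045 at its upper stop. It rises straight up, takes about 6 N to lift and by friction stays where it is left. Not to be handled with the fingers.
- vent: fixed aluminium vent box, 200 x 200 x 56 mm, with a round collar (diameter 100, top 68 mm above the bench) under the cap, which it carries; origin under its centre, on the bench.
- rack: fixed wooden block 60 x 250 x 45 mm with three holes in a row along its own y axis, at -80, 0 and +80 mm; origin under its centre, on the bench. The three pulls stand in the holes in any order.
- tee: another pull in the rack, with a T-shaped crossbar 56 mm long on top and a straight shank too thick for the socket; 87 mm tall, origin at the shank's lower end. Leave alone.
- ball: another pull in the rack, with a 22 mm ball on top and a straight shank too thick for the socket; 85 mm tall, origin at the shank's lower end. Leave alone.
- washer: small brass washer of diameter 22 mm, 5 mm thick, lying on a corner of the vent box. Leave alone.
- mallet: hammer with a wooden handle, lying to the left. Leave alone.
- jar: jar of diameter 70 mm, 80 mm tall, beyond the work. Leave alone.
- sprayer: clear bottle of diameter 70 mm, 170 mm tall, to the left. Leave alone.
- bowl: white open bowl of diameter 120 mm, 50 mm tall, to the right. Leave alone.
- driver: screwdriver with a black handle, lying to the right. Leave alone.
Things that resemble listed ones, but are neither listed nor needed, are in the scene too. Leave any yellow look-alike of the pull alone.

How it is judged (in metres and radians):
On the way, in this order (a step that is already met when the one before it is completed fails the run):
1. the pull stands in the socket of the shut cap (horizontal distance between pull and socket below 0.004 m and z of pull in the frame of socket below -0.024 m and angle between the z axis of pull and the z axis of vent, either way round below 0.08 rad and value of joint cap below 0.003 m), for 0.2 s.
2. the cap has been lifted by the pull (value of joint cap above 0.02 m and z of pull in the frame of socket below -0.024 m), for 0.2 s.
At the end, for the whole second after the job is handed in: the cap stands at least 20 mm open, the pull is still upright and tight in its socket (shank at least 24 mm deep, within 4 mm of the axis and 0.08 rad), released and at rest (all of step 2 and horizontal distance between pull and socket below 0.004 m and angle between the z axis of pull and the z axis of vent, either way round below 0.08 rad and linear speed of pull below 0.02 m/s and contact force between the fingers and pull below 0.1 N); the robot touches nothing.
It fails at once if the pull was hammered, dropped or pressed into the cap so hard that the wedging contact passed 75 N (a push of about 40 N) (contact force between pull and vent above 75 N).
It fails at once if the cap or the vent box was handled or struck with the fingers (contact force between the fingers and vent above 3 N).
It fails at once if another thing was moved (distance of any of tee, ball, washer from where it was at the start of the episode above 0.025 m or distance of any of mallet, jar, sprayer, bowl, driver from where it was at the start of the episode above 0.03 m).
It also fails if it takes over 56 s, if anything falls off the work surface, if the arm or the gripper's body presses on something with over 40 N, if the wrist force passes 120 N, or if a joint passes its speed limit or range.

## Working session

There is one attempt and no reset: what is moved stays moved. The work goes in short steps, Python scripts to look and compute and a tool call to move; the robot and the scene stay as the last step left them, time stands still between calls to the robot, and variables do not carry over. Pictures are saved under pics/ and viewed, and the job is handed in when it is done.

Besides the shell and the picture viewer there is one more tool, called after "Request:" by a JSON object that holds its "name" and its "arguments". jog_arm: Moves the arm, as the interface text tells. Its arguments: {"type":"object","properties":{"increments":{"type":"array"},"hand":{"type":"number"}},"required":["increments"]}

```bash
ls; mkdir -p pics
python3 - <<'E'
from bench import *
import cv2
print(read_state())
for n in ("scene","top","wrist"):
    im=get_image(n); cv2.imwrite(f"pics/{n}0.png",im[:,:,::-1]); print(n,calibration(n))
E
```

```text
pics
{'clock': 0.0, 'joints': array([-8.64437882e-01,  3.85574397e-01,  6.63316581e-03, -5.31869406e-04,
       -1.19400632e+00, -2.58601610e-01]), 'joint_vel': array([-3.21612764e-05,  1.83791720e-03,  4.31403170e-05,  1.06710322e-04,
        1.00306146e-03, -1.22514484e-03]), 'joint_efforts': array([-3.28296255e-04, -3.92293954e+01,  1.88409698e+01,  4.18645307e+00,
       -4.55265123e-03, -9.74101397e-06]), 'position': array([ 270.37985662, -562.88009494,  247.20877376]), 'ee_rot': array([-2.21917109e-01,  9.75064910e-01,  1.06750954e-03, -2.80100646e-04]), 'contact_force': array([ 0.51591789, -0.40823465, -0.22946617]), 'wrist_torque': array([ 0.00367764, -0.02243694,  0.03350089]), 'gripper_width': 85.62624331855835}
scene {'fx': 400.42251507411606, 'fy': 400.42251507411606, 'cx': 284.1668833379825, 'cy': 210.25705610178366, 'position': array([1017.54758841,  639.09187013,  760.80349922]), 'rotation': array([0.11668747, 0.39706376, 0.86677044, 0.27826858])}
top {'fx': 391.2346447609874, 'fy': 391.2346447609874, 'cx': 280.0213252907449, 'cy': 213.94656565393595, 'position': array([4.31727575e+02, 6.66331912e-03, 1.17707907e+03]), 'rotation': array([ 0.05940191, -0.04653533, -0.70413897,  0.7060412 ])}
wrist {'fx': 298.5497276132571, 'fy': 298.5497276132571, 'cx': 284.0535867495284, 'cy': 209.05618389622217, 'hand_eye': array([[-1.16456075e-05,  9.54575833e-01,  2.97968084e-01,
         7.56471209e+01],
       [ 9.99999995e-01,  4.10829228e-05, -9.25305738e-05,
         5.60692158e-01],
       [-1.00568849e-04,  2.97968082e-01, -9.54575828e-01,
        -1.23974892e+02],
       [ 0.00000000e+00,  0.00000000e+00,  0.00000000e+00,
         1.00000000e+00]])}
```

View pics/scene0.png

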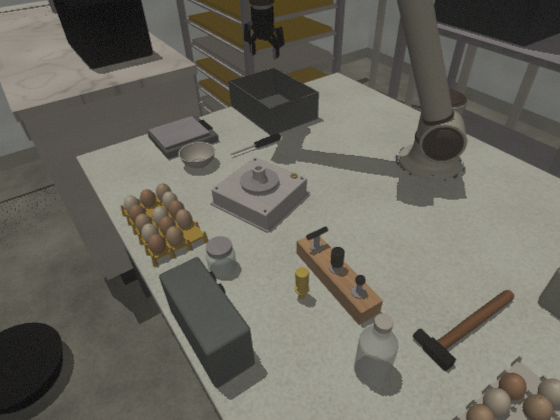

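View pics/top0.png

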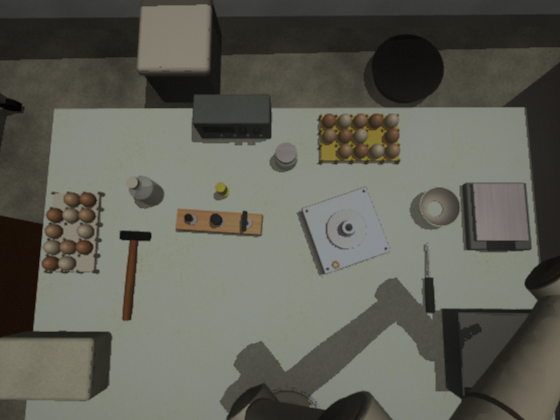

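View pics/wrist0.png

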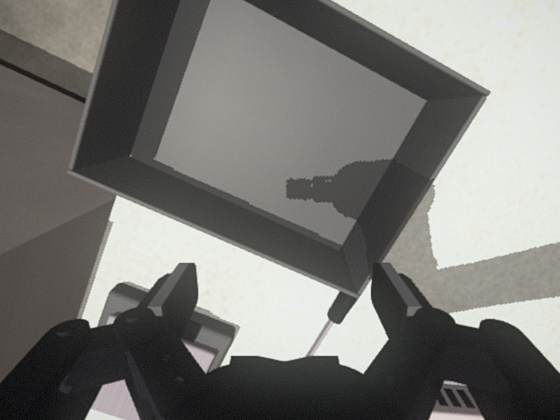

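The barrel pull stands in the middle hole: top (216,220), scene (337,257). The tee is on its right (245,218) and the ball on its left (188,218). The cap hub is at top (348,228), scene (260,170). Next I'll zoom in and measure.

```bash
cat > h.py <<'E'
from bench import *
import numpy as np, cv2
from scipy.spatial.transform import Rotation as R
def cam(n,st=None):
    c=calibration(n)
    K=(c['fx'],c['fy'],c['cx'],c['cy'])
    if n=='wrist':
        Rt=R.from_quat(st['ee_rot']).as_matrix(); H=np.array(c['hand_eye'])
        return K,Rt@H[:3,3]+st['position'],Rt@H[:3,:3]
    return K,np.array(c['position']),R.from_quat(c['rotation']).as_matrix()
def ray(C,u,v):
    (fx,fy,cx,cy),p,Rm=C
    d=Rm@np.array([(u-cx)/fx,-(v-cy)/fy,-1.]); return p,d/np.linalg.norm(d)
def onz(C,u,v,z):
    p,d=ray(C,u,v); return p+d*(z-p[2])/d[2]
def proj(C,X):
    (fx,fy,cx,cy),p,Rm=C
    q=Rm.T@(np.array(X,float)-p); return np.array([cx+fx*q[0]/-q[2],cy-fy*q[1]/-q[2]])
def cross(C1,a,C2,b):
    p,d=ray(C1,*a);q,e=ray(C2,*b)
    s=np.linalg.lstsq(np.c_[d,-e],q-p,rcond=None)[0]
    x,y=p+d*s[0],q+e*s[1]; return (x+y)/2,np.linalg.norm(x-y)
E
python3 - <<'E'
import cv2
t=cv2.imread('pics/top0.png');s=cv2.imread('pics/scene0.png')
f=lambda i,x,y,w,h,k:cv2.resize(i[y:y+h,x:x+w],None,fx=k,fy=k,interpolation=cv2.INTER_NEAREST)
import numpy as np
a=f(t,170,200,100,50,4);b=f(t,300,185,100,75,4)
c=f(s,290,220,100,100,4);d=f(s,210,150,100,75,4)
cv2.imwrite('pics/z1.png',np.vstack([a,b])); cv2.imwrite('pics/z2.png',np.hstack([c,np.vstack([d,np.zeros((100,400,3),np.uint8)])]))
E
```

```text
(no output)
```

View pics/z1.png

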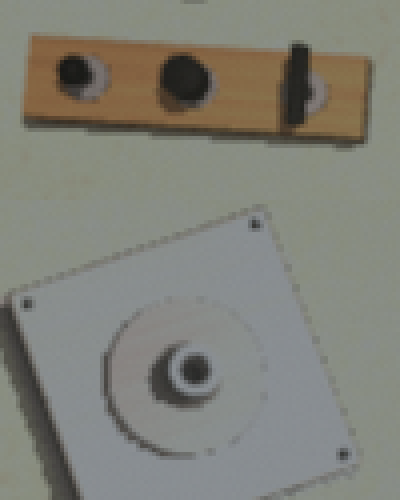

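View pics/z2.png

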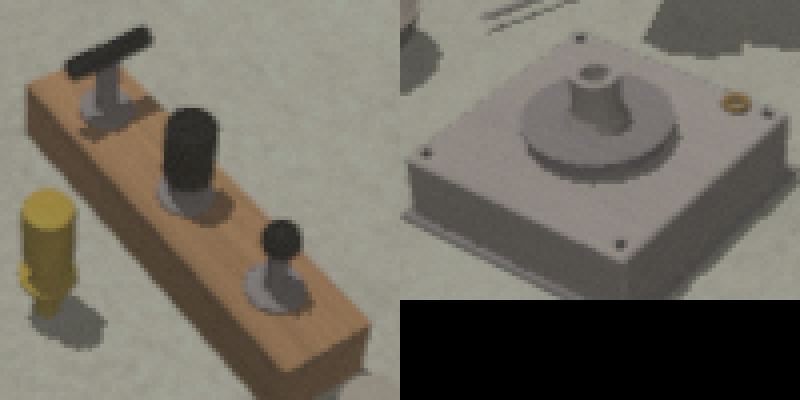

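Run:
```python
from h import *
T=cam('top');S=cam('scene')
print('pull',onz(T,216.9,218.6,105),onz(S,337.8,249.8,105),cross(T,(216.9,218.6),S,(337.8,249.8)))
print('sock',onz(T,348.9,227.9,110),onz(S,258.7,168.2,110),cross(T,(348.9,227.9),S,(258.7,168.2)))
t=cv2.imread('pics/top0.png')
# rack mask
h=cv2.cvtColor(t,cv2.COLOR_BGR2HSV)
m=cv2.inRange(h,(8,90,100),(20,255,255)); m[:, :170]=0;m[:,270:]=0;m[:200]=0;m[250:]=0
pts=cv2.findNonZero(m);r=cv2.minAreaRect(pts);print(r)
P=np.array([onz(T,*q,45)[:2] for q in cv2.boxPoints(r)]);print(P, [np.linalg.norm(P[i]-P[i-1]) for i in range(4)],P.mean(0))
print('ball',onz(T,188.4,217.8,119-20),'tee',onz(T,245,220,100))
st=read_state();print(R.from_quat(st['ee_rot']).as_matrix().round(3))
```

```text
pull [580.41114586 195.03558487 105.        ] [576.08809568 197.8881749  105.        ] (array([578.47093823, 196.66857248, 105.73245461]), np.float64(5.097428809281078))
sock [ 554.59916686 -168.78925623  110.        ] [ 552.76300833 -167.84716577  110.        ] (array([ 553.74558373, -168.08912352,  110.4700763 ]), np.float64(1.9955641535714697))
((218.5818634033203, 221.2721405029297), (84.74520111083984, 19.889183044433594), 3.814074993133545)
[[559.67979718 326.18159426]
 [618.50621619 324.85797586]
 [602.04089887  75.20892092]
 [543.69527341  78.41018301]] [np.float64(248.28648218287285), np.float64(58.841308105584034), np.float64(250.1914413227963), np.float64(58.43338163779094)] [580.98054641 201.16466851]
ball [583.37649779 276.09609177  99.        ] tee [577.29349386 117.39677738 100.        ]
[[-0.901 -0.433 -0.001]
 [-0.433  0.901  0.001]
 [ 0.     0.002 -1.   ]]
```

Request:
{"name": "jog_arm", "arguments": {"increments": [[-0.042, 0.038, 0, 1.8], [-0.084, 0.076, 0, 3.6], [-0.126, 0.114, 0, 5.4], [-0.168, 0.152, 0, 7.2], [-0.21, 0.19, 0, 9], [-0.252, 0.228, 0, 10.8], [-0.294, 0.266, 0, 12.6], [-0.336, 0.304, 0, 14.4], [-0.378, 0.342, 0, 16.2], [-0.42, 0.38, 0, 18]], "hand": 0.2}}

```text
clock: 1.4
position: [484.8, -36.8, 248.1]
ee_rot: [-0.066, 0.998, 0.001, -0.0]
contact_force: [0.9, -1.0, -0.5]
gripper_width: 51.4
```

```bash
cat >> h.py <<'E'
def go(target,yaw_to=None):
    "report shift in tool axes (m) to reach world target, and turn deg so that x_tool points to heading yaw_to (deg)"
    st=read_state();M=R.from_quat(st['ee_rot']).as_matrix()
    print('t',round(st['clock'],2),'pos',st['position'].round(1),'w',round(st['gripper_width'],1),'F',st['contact_force'].round(1),'tilt',M[:,2].round(4))
    print('shift',(M.T@(np.array(target)-st['position'])/1000).round(4))
    th=np.degrees(np.arctan2(M[1,0],M[0,0])); 
    if yaw_to is not None: print('turn',round((th-yaw_to+180)%360-180,2))
    return st
E
python3 -c "
from h import *
go([579,197,240],180)"
```

```text
t 1.4 pos [484.8 -36.8 248.1] w 51.4 F [ 0.9 -1.  -0.5] tilt [-7.0e-04  1.5e-03 -1.0e+00]
shift [-0.1243  0.2192  0.0084]
turn 7.61
```

Request:
{"name": "jog_arm", "arguments": {"increments": [[-0.025, 0.044, 0.002, 1.5], [-0.05, 0.088, 0.003, 3], [-0.075, 0.132, 0.005, 4.5], [-0.1, 0.176, 0.007, 6], [-0.124, 0.219, 0.008, 7.6], [-0.124, 0.219, 0.008, 7.6]]}}

```text
clock: 2.15
position: [579.2, 199.5, 238.9]
ee_rot: [-0.002, 1.0, 0.0, -0.001]
contact_force: [-0.9, -0.6, -0.7]
gripper_width: 51.5
```

```bash
python3 -c "
from h import *
st=go([579,197,84],180)
cv2.imwrite('pics/w1.png',get_image('wrist')[:,:,::-1])
C=cam('wrist',st);print(proj(C,[579,197,105]))"
```

```text
t 2.15 pos [579.2 199.5 238.9] w 51.5 F [-0.9 -0.6 -0.7] tilt [-2.e-03  9.e-04 -1.e+00]
shift [-1.000e-04 -2.600e-03  1.549e-01]
turn 0.19
[280.32508381 204.31562599]
```

View pics/w1.png

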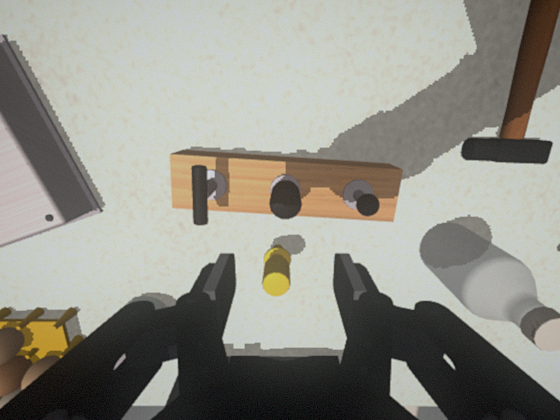

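```bash
python3 -c "
from h import *
im=cv2.imread('pics/w1.png')
cv2.imwrite('pics/w1z.png',cv2.resize(im[140:240,160:420],None,fx=3,fy=3,interpolation=cv2.INTER_NEAREST))
m=(im.max(2)<60).astype(np.uint8);m[:165]=0;m[222:]=0
n,l,s,c=cv2.connectedComponentsWithStats(m)
for i in range(1,n):
  if s[i,4]>60: print(s[i],c[i])
st=read_state();C=cam('wrist',st)
for z in (63,105):
  q=proj(C,[579,197,z]);r=proj(C,[579,212,z]);print(q,abs(q-r),proj(C,[594,197,z])-q)
"
```

```text
[357 194  21  21 170] [365.74117647 201.38235294]
[282.42211494 193.54399565] [14.47395097  0.02671339] [-5.70718990e-03  1.38518822e+01]
[282.19986913 204.99447947] [16.63067699  0.030041  ] [-2.94432595e-03  1.56971349e+01]
```

View pics/w1z.png

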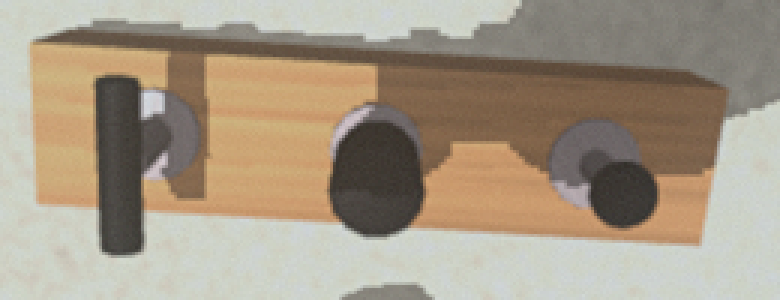

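```bash
python3 -c "
from h import *
for k in range(2):
  st=read_state();im=get_image('wrist')[:,:,::-1]; C=cam('wrist',st);print(st['position'],st['joint_vel'].round(4),R.from_quat(st['ee_rot']).as_matrix()[:,2])
  cv2.imwrite(f'pics/w2{k}.png',im)
  m=(im.max(2)<75).astype(np.uint8); m=m[150:230,260:320]
  print(*['%d:%s'%(150+i,(np.flatnonzero(m[i])[[0,-1]]+260 if m[i].any() else None)) for i in range(25,74,2)])
  g=proj(C,[579,197,105]);print(g)
cv2.imwrite('pics/w2z.png',cv2.resize(im[150:230,250:320],None,fx=7,fy=7,interpolation=cv2.INTER_NEAREST))
"
```

```text
[578.55171993 197.85780828 239.14853722] [-0.029  -0.0318 -0.0304  0.0014 -0.0031  0.0035] [-2.55874727e-03  5.32919795e-04 -9.99996584e-01]
175:None 177:None 179:None 181:[283 290] 183:[280 294] 185:[278 296] 187:[276 298] 189:[274 299] 191:[274 300] 193:[274 300] 195:[273 300] 197:[273 301] 199:[273 301] 201:[272 301] 203:[272 302] 205:[272 302] 207:[273 301] 209:[273 301] 211:[274 300] 213:[276 298] 215:[278 296] 217:[282 292] 219:None 221:None 223:None
[282.19977087 204.9958232 ]
[578.28537696 196.80255621 239.55180232] [-0.0217 -0.0232 -0.0164  0.0041 -0.0014 -0.003 ] [-2.35020870e-03  6.43290349e-04 -9.99997031e-01]
175:None 177:None 179:None 181:[285 290] 183:[281 295] 185:[279 297] 187:[277 299] 189:[276 300] 191:[275 300] 193:[275 301] 195:[274 301] 197:[274 302] 199:[274 302] 201:[274 302] 203:[273 303] 205:[273 303] 207:[274 302] 209:[274 302] 211:[275 301] 213:[277 299] 215:[279 297] 217:[282 294] 219:None 221:None 223:None
[283.35536736 205.12629849]
```

View pics/w2z.png

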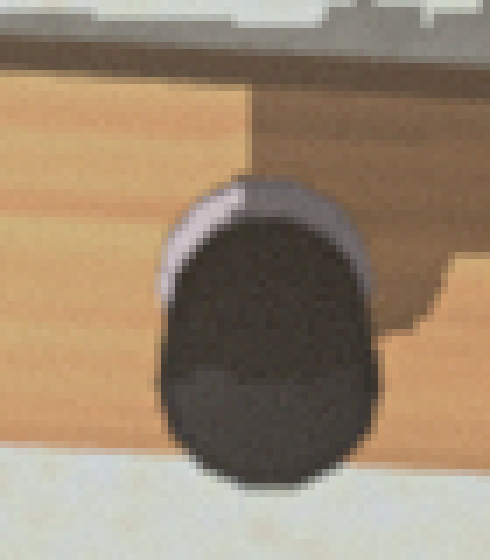

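```bash
python3 -c "
from h import *
go([577.5,201,84],180)"
```

```text
t 2.3 pos [578.2 196.2 240. ] w 50.9 F [-0.4 -0.1 -0.1] tilt [-1.8e-03  9.0e-04 -1.0e+00]
shift [0.0004 0.0047 0.156 ]
turn 0.0
```

Request:
{"name": "jog_arm", "arguments": {"increments": [[0, 0.0047, 0.03, 0], [0, 0.0047, 0.06, 0], [0, 0.0047, 0.09, 0], [0.0003, 0.0047, 0.1, 0], [0.0003, 0.0047, 0.1, 0], [0.0003, 0.0047, 0.1, 0]]}}

```text
clock: 3.05
position: [578.6, 201.1, 141.6]
ee_rot: [-0.0, 1.0, 0.001, 0.0]
contact_force: [-0.1, 0.1, 0.2]
gripper_width: 51.1
```

```bash
python3 -c "
from h import *
st=go([577.5,201,84],180)
im=get_image('wrist')[:,:,::-1];cv2.imwrite('pics/w3.png',im)
C=cam('wrist',st);print(proj(C,[577.5,201,105]),proj(C,[592.5,201,105]),proj(C,[577.5,216,105]));go([577.5,201,84],180)"
```

```text
t 3.05 pos [578.6 201.1 141.6] w 51.1 F [-0.1  0.1  0.2] tilt [ 8.0e-04  2.1e-03 -1.0e+00]
shift [ 0.0011 -0.0002  0.0576]
turn 0.0
[282.56618028 249.1947929 ] [282.60269838 271.92911877] [308.06505691 249.17334026]
t 3.1 pos [578.5 201.2 141.6] w 51.2 F [ 0.1  0.3 -0.7] tilt [ 7.0e-04  2.3e-03 -1.0e+00]
shift [ 0.001  -0.0003  0.0576]
turn 0.0
```

View pics/w3.png

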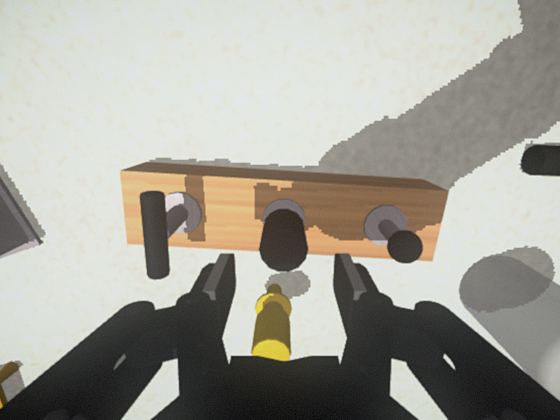

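Request:
{"name": "jog_arm", "arguments": {"increments": [[0.001, 0.0003, 0.02, 0], [0.0015, 0.0003, 0.04, 0], [0.0015, 0.0003, 0.057, 0], [0.0015, 0.0003, 0.057, 0], [0.0015, 0.0003, 0.057, 0]]}}

```text
clock: 3.72
position: [577.7, 201.9, 85.4]
ee_rot: [-0.0, 1.0, 0.001, 0.001]
contact_force: [0.4, 1.1, 1.5]
gripper_width: 51.6
```

```bash
python3 -c "
from h import *
st=go([577,201.5,84],180)
cv2.imwrite('pics/w4.png',get_image('wrist')[:,:,::-1])"
```

```text
t 3.73 pos [577.7 201.9  85.4] w 51.6 F [0.4 1.1 1.5] tilt [ 0.0023  0.0028 -1.    ]
shift [ 0.0007 -0.0004  0.0014]
turn 0.02
```

View pics/w4.png

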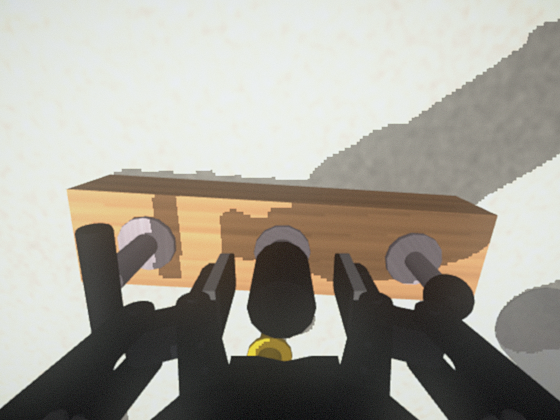

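The barrel (u 248–316) sits between the fingers (u 235–334), roughly centred. Closing.

Request:
{"name": "jog_arm", "arguments": {"increments": [[0.0005, -0.0005, 0.001, 0], [0.0005, -0.0005, 0.001, 0], [0.0005, -0.0005, 0.001, 0], [0.0005, -0.0005, 0.001, 0], [0.0005, -0.0005, 0.001, 0], [0.0005, -0.0005, 0.001, 0]], "hand": -1}}

```text
clock: 4.53
position: [577.9, 201.7, 85.6]
ee_rot: [-0.0, 1.0, 0.002, 0.002]
contact_force: [-0.6, -0.7, 5.6]
gripper_width: 28.9
```

```bash
python3 -c "
from h import *
st=go([577,201.5,220],180)"
```

```text
t 4.53 pos [577.9 201.7  85.6] w 28.9 F [-0.6 -0.7  5.6] tilt [ 0.0042  0.0036 -1.    ]
shift [ 0.0003  0.0003 -0.1344]
turn 0.04
```

Request:
{"name": "jog_arm", "arguments": {"increments": [[0, 0, -0.015, 0], [0, 0, -0.035, 0], [0, 0, -0.06, 0], [0, 0, -0.09, 0], [0, 0, -0.12, 0], [0, 0, -0.15, 0], [0, 0, -0.15, 0], [0, 0, -0.15, 0]]}}

```text
clock: 5.52
position: [576.3, 200.9, 234.5]
ee_rot: [-0.0, 1.0, 0.002, 0.001]
contact_force: [-0.1, 0.2, -1.5]
gripper_width: 28.9
```

```bash
python3 -c "
from h import *
st=go([553.7,-168,236],180)
im=get_image('wrist')[:,:,::-1];s=get_image('scene')[:,:,::-1];C=cam('scene')
print(st['wrist_torque'],proj(C,[577,201.5,st['position'][2]+21]))
cv2.imwrite('pics/w5.png',np.vstack([cv2.resize(im,(400,300)),cv2.resize(s[100:310,200:480],(400,300))]))"
```

```text
t 5.53 pos [576.3 200.9 234.5] w 28.9 F [-0.1  0.2 -1.5] tilt [ 0.0019  0.0032 -1.    ]
shift [ 0.0228 -0.3689 -0.0028]
turn 0.02
[0.00845741 0.03751901 0.01215878] [343.93293988 198.67343173]
```

View pics/w5.png

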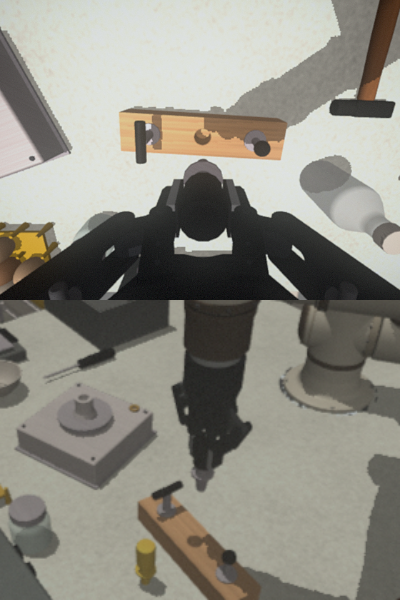

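Request:
{"name": "jog_arm", "arguments": {"increments": [[0.003, -0.03, -0.003, 0], [0.005, -0.075, -0.003, 0], [0.008, -0.12, -0.003, 0], [0.011, -0.17, -0.003, 0], [0.014, -0.22, -0.003, 0], [0.017, -0.27, -0.003, 0], [0.02, -0.31, -0.003, 0], [0.022, -0.345, -0.003, 0], [0.0228, -0.369, -0.003, 0], [0.0228, -0.369, -0.003, 0]]}}

```text
clock: 6.88
position: [553.0, -169.6, 234.6]
ee_rot: [0.001, 1.0, 0.001, -0.001]
contact_force: [-0.2, 1.1, -1.3]
gripper_width: 28.5
```

Request:
{"name": "jog_arm", "arguments": {"increments": [[0, 0, 0, 0], [0, 0, 0, 0]]}}

```text
clock: 7.12
position: [552.9, -168.8, 234.1]
ee_rot: [0.001, 1.0, 0.001, -0.001]
contact_force: [-0.1, 0.7, -0.5]
gripper_width: 28.7
```

```bash
python3 -c "
from h import *
st=go([553.7,-168,236],180)
im=get_image('wrist')[:,:,::-1];C=cam('wrist',st)
print(st['joint_vel'].round(3),proj(C,[553.7,-168,110]))
P=st['position']
for d in (-21,0,71): print(proj(C,P-[0,0,d]))
cv2.imwrite('pics/w6.png',im);cv2.imwrite('pics/s6.png',get_image('scene')[:,:,::-1]);cv2.imwrite('pics/t6.png',get_image('top')[:,:,::-1])"
```

```text
t 7.12 pos [ 552.9 -168.8  234.1] w 28.7 F [-0.1  0.7 -0.5] tilt [-0.0027  0.0027 -1.    ]
shift [-0.0008  0.0008 -0.0019]
turn -0.07
[ 0.004 -0.004  0.005  0.003 -0.001  0.001] [283.6964263  208.69156535]
[282.33607742 312.17260445]
[282.46437165 284.35895875]
[282.71554375 229.90590963]
```

View pics/w6.png

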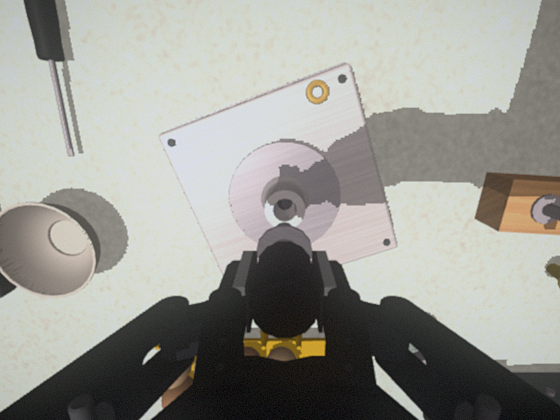

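View pics/s6.png

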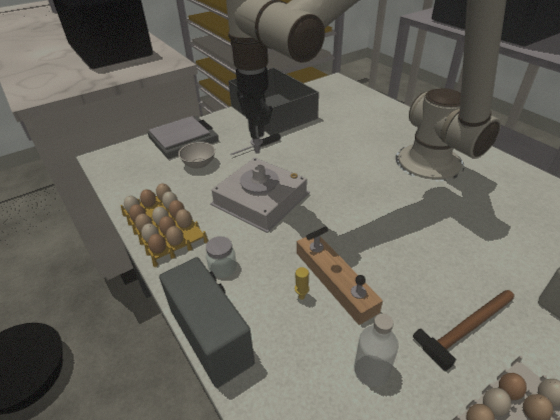

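```bash
python3 -c "
import cv2,numpy as np
im=cv2.imread('pics/w6.png');s=cv2.imread('pics/s6.png')
a=cv2.resize(im[180:280,230:340],None,fx=6,fy=6,interpolation=cv2.INTER_NEAREST)
a=np.clip(a.astype(float)*1.6,0,255).astype(np.uint8)
b=cv2.resize(s[100:190,220:310],None,fx=6,fy=6,interpolation=cv2.INTER_NEAREST)
b=np.clip(b.astype(float)*1.6,0,255).astype(np.uint8)
cv2.imwrite('pics/w6z.png',a);cv2.imwrite('pics/s6z.png',b)"
```

```text
(no output)
```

View pics/w6z.png

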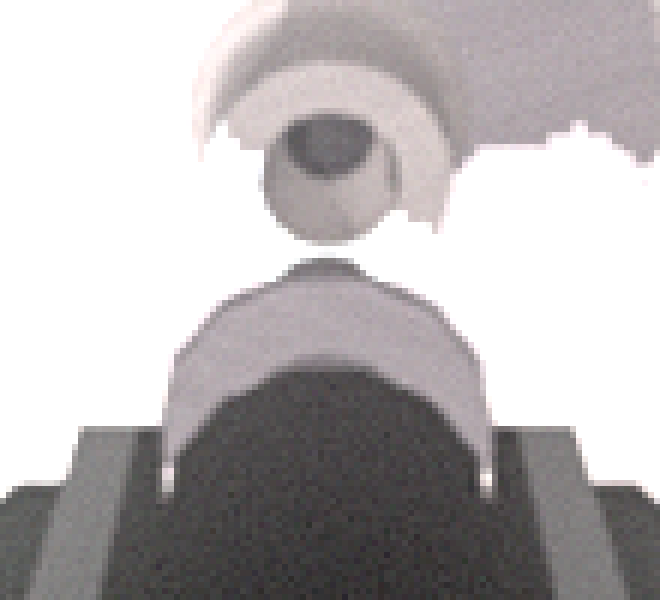

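View pics/s6z.png

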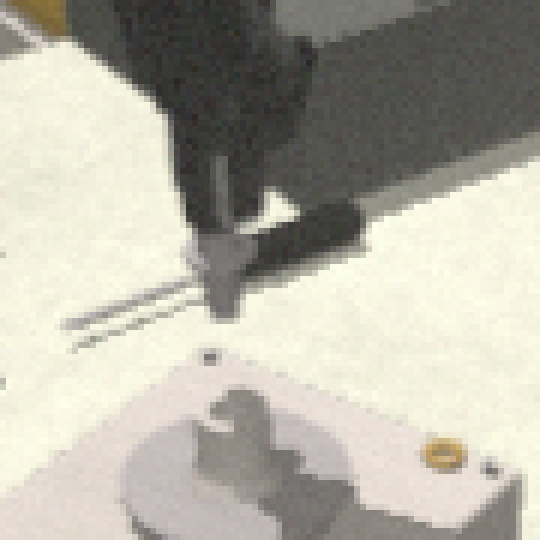

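```bash
python3 -c "
from h import *
st=read_state();C=cam('wrist',st);M=R.from_quat(st['ee_rot']).as_matrix();P=st['position'];print(P)
from scipy.optimize import least_squares
th=np.linspace(0,2*np.pi,361)
def ex(dx,L):
  # pull tip at tool (dx,0,L) ; top image edge
  o=[]
  for h,r in((0,6.8),(32,17),(50,15)):
    X=np.c_[dx+r*np.cos(th),r*np.sin(th),np.full(361,L-h)]
    o.append(min(proj(C,P+M@x)[1] for x in X))
  return np.array(o)
obs=np.array([222.8,226.2,240.7])
print(ex(0,71)); r=least_squares(lambda q:ex(*q)-obs,[0,71],diff_step=1e-3);print(r.x,r.fun)
S=onz(C,285,209.8,110);print('sock',S,'tool',M.T@(S-P))
Cs=cam('scene');u=(np.array([222,318])/6+[220,100]);print('tip scene',u,'pred',proj(Cs,P+M@[0,0,71]),onz(Cs,*u,P[2]-70))
"
```

```text
[ 553.11414319 -168.88511733  234.5629585 ]
[220.48221629 222.35077161 237.62851392]
[-3.83620404 75.74961037] [ 0.53484658 -0.52012313  0.0633688 ]
sock [ 555.22126201 -167.00552955  110.        ] tool [ -2.31158767   1.56517787 124.56367934]
tip scene [257. 153.] pred [257.27199954 151.94511505] [ 557.16141318 -163.36033724  164.5629585 ]
```

```bash
python3 -c "
from h import *
from scipy.optimize import least_squares
C=cam('scene');S=onz(C,258.7,168.2,110)
for z in (161,163): print(proj(C,[S[0],S[1],z]), proj(C,[S[0]+3,S[1],z]),proj(C,[S[0],S[1]+3,z]), proj(C,[S[0]+6.8,S[1],z]))
st=read_state();st['position']=np.array([552.9,-168.8,234.1]);C=cam('wrist',st);M=R.from_quat(st['ee_rot']).as_matrix();P=st['position']
print('sock tool',M.T@(onz(C,285,209.8,110)-P))
th=np.linspace(0,2*np.pi,361)
for L in(71,72.6,74):
  def ex(q):
    return np.array([min(proj(C,P+M@[q[0]+r*np.cos(t),r*np.sin(t),L-h])[1] for t in th) for h,r in((0,6.8),(32,17),(50,15))])
  r=least_squares(lambda q:ex(q)-[222.8,226.2,240.7],[0],diff_step=1e-3);
  r=least_squares(lambda q:ex(q)-[222.8,226.2,240.7],r.x+.5,diff_step=1e-3);print(L,r.x,r.fun)
"
```

```text
[257.57053448 152.85126964] [256.64057324 153.21296432] [258.15745769 153.33568267] [255.45951539 153.67231933]
[257.52482939 152.23016598] [256.5936947  152.59157384] [258.11238167 152.71409813] [255.4111428  153.05056602]
sock tool [ -2.16588511   1.56368407 124.10095682]
71 [-1.95551296] [ 0.33841106 -0.68576898  0.36924635]
72.6 [-2.58922511] [ 0.40587433 -0.62863123  0.26429896]
74 [-3.14358487] [ 0.46381791 -0.5797639   0.17407502]
```

Request:
{"name": "jog_arm", "arguments": {"increments": [[0.0003, 0.0005, 0.015, 0], [0.0003, 0.0005, 0.03, 0], [0.0003, 0.0005, 0.042, 0], [0.0003, 0.0005, 0.042, 0], [0.0003, 0.0005, 0.042, 0], [0.0003, 0.0005, 0.042, 0]]}}

```text
clock: 8.02
position: [553.1, -168.4, 193.2]
ee_rot: [0.001, 1.0, 0.001, -0.0]
contact_force: [-0.4, -0.5, -1.1]
gripper_width: 29.0
```

```bash
python3 -c "
from h import *
st=go([553.7,-168,156],180)
im=get_image('wrist')[:,:,::-1];s=get_image('scene')[:,:,::-1]
cv2.imwrite('pics/w7.png',im);cv2.imwrite('pics/s7.png',s)
a=cv2.resize(im[180:280,230:340],None,fx=5,fy=5,interpolation=cv2.INTER_NEAREST)
b=cv2.resize(s[120:190,220:310],None,fx=5,fy=5,interpolation=cv2.INTER_NEAREST)
b=np.clip(b*1.6,0,255).astype(np.uint8)
cv2.imwrite('pics/w7z.png',a);cv2.imwrite('pics/s7z.png',b)"
```

```text
t 8.03 pos [ 553.1 -168.4  193.2] w 29.0 F [-0.4 -0.5 -1.1] tilt [-3.0e-04  2.4e-03 -1.0e+00]
shift [-0.0006  0.0003  0.0372]
turn -0.07
```

View pics/w7z.png

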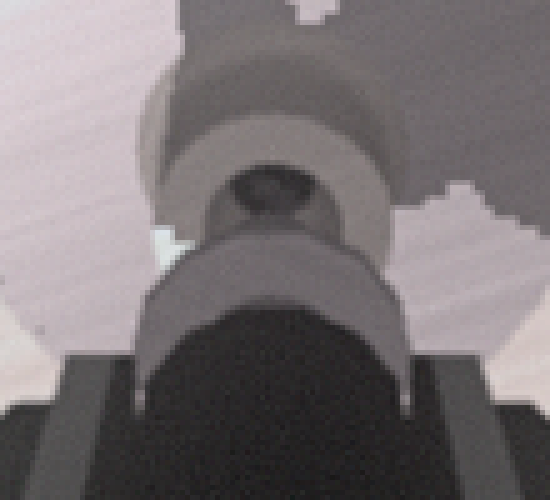

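View pics/s7z.png

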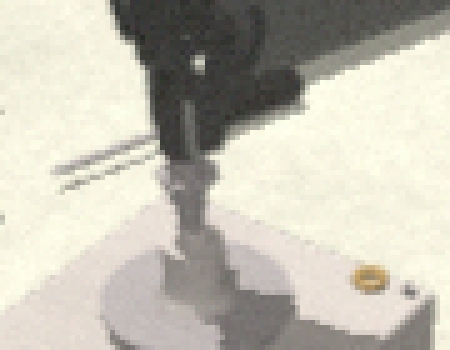

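```bash
python3 -c "
import cv2,numpy as np
im=cv2.imread('pics/w7.png')
a=cv2.resize(im[205:235,262:308],None,fx=16,fy=16,interpolation=cv2.INTER_NEAREST)
cv2.imwrite('pics/w7zz.png',np.clip(a.astype(float)*2-20,0,255).astype(np.uint8))
print(im[205:232,284].mean(1).round(0),im[205:232,285].mean(1).round(0))"
```

```text
[127. 125. 125. 127. 134. 127. 135. 109.  63.  48.  55.  68.  64.  66.
  62.  62.  58.  63.  80.  79.  83.  92. 107. 109. 107. 104. 106.] [126. 130. 128. 127. 125. 128. 129. 105.  63.  47.  51.  63.  67.  62.
  60.  63.  62.  69.  77.  76.  82.  93. 106. 110. 106. 106. 106.]
```

View pics/w7zz.png

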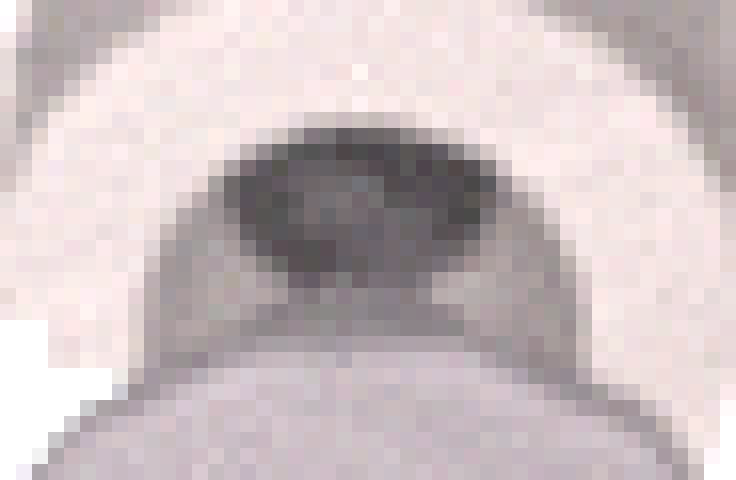

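```bash
python3 -c "
from h import *
st=read_state();P=np.array([553.1,-168.4,193.2]);st['position']=P;C=cam('wrist',st)
M=onz(C,284.5,212.3,110);print('mouth near edge x',M[0],'-> centre',M[0]+10)
S=onz(C,284.9,212.3+13.9*.95,110);print(S)
for L in(71,72.6,74):
  a=onz(C,284.5,222.4,P[2]-L)[0]+6.8; b=onz(C,284.5,226.2,P[2]-L+32)[0]+17;print(L,'tip centre x',a,'flange',b)
"
```

```text
mouth near edge x 544.2561411930852 -> centre 554.2561411930852
[ 554.52212881 -166.82804038  110.        ]
71 tip centre x 554.4742154503106 flange 555.4635678944102
72.6 tip centre x 555.0522738392353 flange 556.0646965405755
74 tip centre x 555.5580749295445 flange 556.5906841059702
```

Request:
{"name": "jog_arm", "arguments": {"increments": [[0.001, 0, 0.004, 0], [0.001, 0, 0.01, 0], [0.001, 0, 0.016, 0], [0.001, 0, 0.022, 0], [0.001, 0, 0.026, 0], [0.001, 0, 0.029, 0], [0.001, 0, 0.029, 0]]}}

```text
clock: 9.0
position: [552.2, -168.2, 164.0]
ee_rot: [0.001, 1.0, 0.001, -0.0]
contact_force: [0.7, 0.7, -1.1]
gripper_width: 28.8
```

```bash
python3 -c "
from h import *
st=go([553.7,-168,156],180);print(st['wrist_torque'])
im=get_image('wrist')[:,:,::-1];s=get_image('scene')[:,:,::-1]
a=cv2.resize(im[170:290,220:350],None,fx=3,fy=3,interpolation=cv2.INTER_NEAREST)
b=cv2.resize(s[120:190,220:310],None,fx=5,fy=5,interpolation=cv2.INTER_NEAREST)
b=np.clip(b*1.6,0,255).astype(np.uint8)
a=cv2.copyMakeBorder(a,0,350-min(350,len(a)),0,0,0)[:350]
cv2.imwrite('pics/w8.png',cv2.hconcat([a,b]))"
```

```text
t 9.0 pos [ 552.2 -168.2  164. ] w 28.8 F [ 0.7  0.7 -1.1] tilt [-2.0e-04  2.5e-03 -1.0e+00]
shift [-0.0015  0.0002  0.008 ]
turn -0.07
[ 0.082039   -0.22149213  0.04138878]
```

View pics/w8.png

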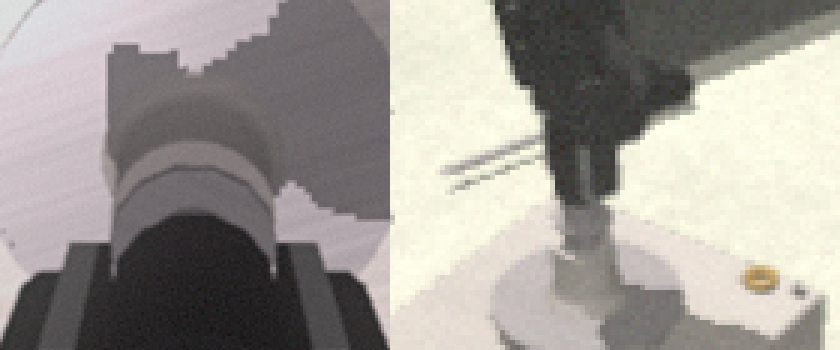

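The shank is inside the bore with almost no force. Creeping down now.

Request:
{"name": "jog_arm", "arguments": {"increments": [[0, 0, 0.0015, 0], [0, 0, 0.003, 0], [0, 0, 0.0045, 0], [0, 0, 0.0045, 0]]}}

```text
clock: 9.6
position: [552.5, -168.2, 159.7]
ee_rot: [0.001, 1.0, 0.001, 0.0]
contact_force: [0.6, 0.5, -1.4]
gripper_width: 28.9
```

Request:
{"name": "jog_arm", "arguments": {"increments": [[0, 0, 0.001, 0], [0, 0, 0.002, 0], [0, 0, 0.003, 0], [0, 0, 0.003, 0]]}}

```text
clock: 10.1
position: [552.8, -168.2, 156.8]
ee_rot: [0.001, 1.0, 0.001, 0.001]
contact_force: [1.8, 0.4, -0.1]
gripper_width: 28.8
```

Request:
{"name": "jog_arm", "arguments": {"increments": [[0, 0, 0.0005, 0], [0, 0, 0.001, 0], [0, 0, 0.001, 0]]}}

```text
clock: 10.48
position: [552.9, -168.2, 155.8]
ee_rot: [0.0, 1.0, 0.001, 0.001]
contact_force: [2.2, 0.2, -0.6]
gripper_width: 29.2
```

Request:
{"name": "jog_arm", "arguments": {"increments": [[-0.0005, 0, 0.0005, 0], [-0.001, 0, 0.001, 0], [-0.001, 0, 0.001, 0]]}}

```text
clock: 10.85
position: [553.4, -168.2, 154.6]
ee_rot: [0.001, 1.0, 0.001, 0.0]
contact_force: [-0.2, 0.7, 1.3]
gripper_width: 28.9
```

Request:
{"name": "jog_arm", "arguments": {"increments": [[0, 0, 0.0005, 0], [0, 0, 0.001, 0], [0, 0, 0.001, 0]]}}

```text
clock: 11.22
position: [553.5, -168.2, 154.2]
ee_rot: [0.0, 1.0, 0.001, 0.0]
contact_force: [-1.5, 1.1, 4.5]
gripper_width: 28.6
```

Request:
{"name": "jog_arm", "arguments": {"increments": [[0.0001, 0, 0.0006, 0], [0.0001, 0, 0.0012, 0], [0.0001, 0, 0.0018, 0], [0.0001, 0, 0.0018, 0]]}}

```text
clock: 11.72
position: [553.6, -168.2, 153.7]
ee_rot: [0.0, 1.0, 0.001, 0.001]
contact_force: [-2.4, 2.5, 8.9]
gripper_width: 28.3
```

Request:
{"name": "jog_arm", "arguments": {"increments": [[0.0003, 0.0004, 0.001, 0], [0.0004, 0.0004, 0.0018, 0], [0.0004, 0.0004, 0.0025, 0], [0.0004, 0.0004, 0.003, 0], [0.0004, 0.0004, 0.003, 0]]}}

```text
clock: 12.35
position: [553.6, -168.1, 153.3]
ee_rot: [-0.0, 1.0, 0.0, 0.002]
contact_force: [-3.1, 1.7, 13.8]
gripper_width: 28.7
```

Request:
{"name": "jog_arm", "arguments": {"increments": [[0.0003, 0.0002, 0.0015, 0], [0.0005, 0.0002, 0.0025, 0], [0.0006, 0.0003, 0.0033, 0], [0.0006, 0.0003, 0.0038, 0], [0.0006, 0.0003, 0.0038, 0], [0.0006, 0.0003, 0.0038, 0]]}}

```text
clock: 13.1
position: [553.6, -168.1, 153.0]
ee_rot: [-0.001, 1.0, -0.0, 0.003]
contact_force: [-5.2, 3.4, 16.4]
gripper_width: 28.9
```

Request:
{"name": "jog_arm", "arguments": {"increments": [[0.0002, 0.0004, 0.0, 0], [0.0002, 0.0004, 0.0, 0], [0.0006, 0.0005, 0.0015, 0], [0.001, 0.0006, 0.003, 0], [0.0012, 0.0006, 0.004, 0], [0.0012, 0.0006, 0.0043, 0], [0.0012, 0.0006, 0.0043, 0], [0.0012, 0.0006, 0.0043, 0]]}}

```text
clock: 14.1
position: [553.5, -167.9, 152.9]
ee_rot: [-0.002, 1.0, -0.001, 0.005]
contact_force: [-4.2, 2.9, 20.1]
gripper_width: 28.8
```

```bash
python3 -c "
from h import *
st=go([553.7,-168,156],180);print(st['wrist_torque'])"
```

```text
t 14.1 pos [ 553.5 -167.9  152.9] w 28.8 F [-4.2  2.9 20.1] tilt [ 0.0095 -0.0029 -1.    ]
shift [-0.0002 -0.0001 -0.0031]
turn 0.21
[0.92103676 1.77214141 0.03331217]
```

Request:
{"name": "jog_arm", "arguments": {"increments": [[0, 0, 0, 0], [0, 0, -0.003, 0], [0, 0, -0.007, 0], [0, 0, -0.011, 0], [0, 0, -0.015, 0], [0, 0, -0.015, 0]]}}

```text
clock: 14.85
position: [553.0, -167.8, 168.0]
ee_rot: [-0.002, 1.0, -0.001, 0.004]
contact_force: [0.9, -0.9, -5.8]
gripper_width: 28.6
```

```bash
python3 -c "
from h import *
st=go([553.5,-168,184],180)
s=get_image('scene')[:,:,::-1]
b=cv2.resize(s[110:200,210:320],None,fx=5,fy=5,interpolation=cv2.INTER_NEAREST)
cv2.imwrite('pics/s9.png',np.clip(b*1.6,0,255).astype(np.uint8))"
```

```text
t 14.85 pos [ 553.  -167.8  168. ] w 28.6 F [ 0.9 -0.9 -5.8] tilt [ 0.0086 -0.0027 -1.    ]
shift [-0.0006 -0.0002 -0.016 ]
turn 0.2
```

View pics/s9.png

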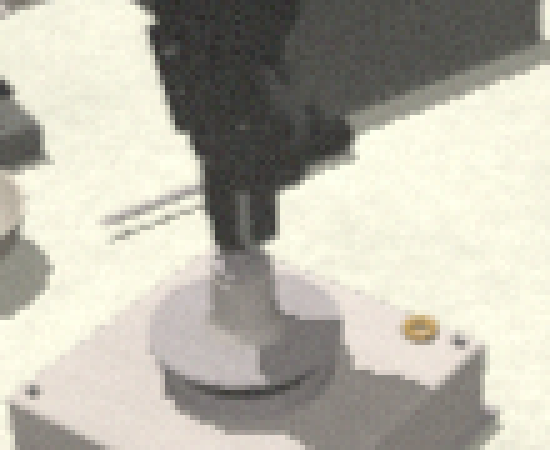

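The cap is rising with the pull and the force is about 5 N. Continuing to about 31 mm.

Request:
{"name": "jog_arm", "arguments": {"increments": [[-0.0002, 0, -0.004, 0], [-0.0002, 0, -0.008, 0], [-0.0003, 0, -0.012, 0], [-0.0003, 0, -0.016, 0], [-0.0003, 0, -0.016, 0], [-0.0003, 0, -0.016, 0]]}}

```text
clock: 15.65
position: [553.2, -167.8, 184.7]
ee_rot: [-0.002, 1.0, -0.002, 0.004]
contact_force: [-1.6, -1.0, -1.2]
gripper_width: 29.0
```

```bash
python3 -c "
from h import *
st=go([553.5,-168,184],180)"
```

```text
t 15.65 pos [ 553.2 -167.8  184.7] w 29.0 F [-1.6 -1.  -1.2] tilt [ 0.0089 -0.003  -1.    ]
shift [-0.0003 -0.0002  0.0007]
turn 0.21
```

Request:
{"name": "jog_arm", "arguments": {"increments": [[0, 0, 0, 0], [0, 0, 0, 0], [0, 0, 0, 0], [0, 0, 0, 0], [0, 0, 0, 0]], "hand": 0.3}}

```text
clock: 16.27
position: [553.2, -167.8, 184.7]
ee_rot: [-0.002, 1.0, -0.002, 0.004]
contact_force: [0.2, -0.3, -0.6]
gripper_width: 56.2
```

```bash
python3 -c "
from h import *
st=go([553.5,-168,184],180)
cv2.imwrite('pics/w10.png',get_image('wrist')[:,:,::-1])"
```

```text
t 16.27 pos [ 553.2 -167.8  184.7] w 56.2 F [ 0.2 -0.3 -0.6] tilt [ 0.009  -0.0031 -1.    ]
shift [-0.0003 -0.0002  0.0008]
turn 0.22
```

View pics/w10.png

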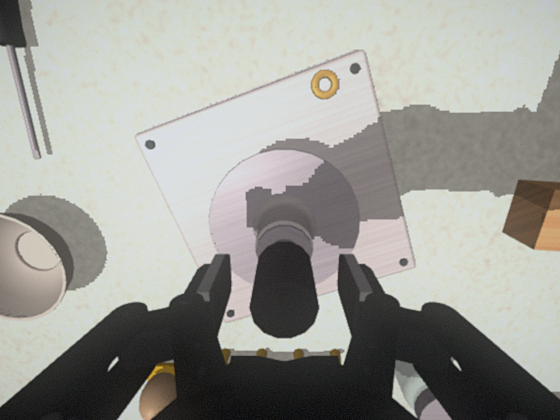

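The fingers (u 231 and 338) are clear of the barrel (u 249–318). Retreating straight up.

Request:
{"name": "jog_arm", "arguments": {"increments": [[0, 0, -0.02, 0], [0, 0, -0.05, 0], [0, 0, -0.08, 0], [0, 0, -0.11, 0], [0, 0, -0.13, 0], [0, 0, -0.13, 0], [0, 0, -0.13, 0], [0, 0, -0.13, 0]]}}

```text
clock: 17.32
position: [551.5, -167.3, 313.3]
ee_rot: [-0.002, 1.0, -0.001, 0.003]
contact_force: [0.2, -0.3, -0.9]
gripper_width: 55.5
```

```bash
python3 -c "
from h import *
st=go([553.5,-168,184],180);s=get_image('scene')[:,:,::-1];w=get_image('wrist')[:,:,::-1]
b=cv2.resize(s[90:200,200:330],None,fx=3,fy=3,interpolation=cv2.INTER_NEAREST)
b=np.clip(b*1.6,0,255).astype(np.uint8)
b=cv2.resize(b,(400,340))
cv2.imwrite('pics/s11.png',np.hstack([b,cv2.resize(w,(400,340))]))
C=cam('scene');print([((proj(C,p)-[200,90])*340/110).round(0) for p in ([553.5,-168,202],[553.5,-168,205],[553.5,-168,171])])"
```

```text
t 17.32 pos [ 551.5 -167.3  313.3] w 55.5 F [ 0.2 -0.3 -0.9] tilt [ 0.0063 -0.0027 -1.    ]
shift [-0.0012 -0.0003  0.1293]
turn 0.21
[array([174., 154.]), array([174., 151.]), array([176., 185.])]
```

View pics/s11.png

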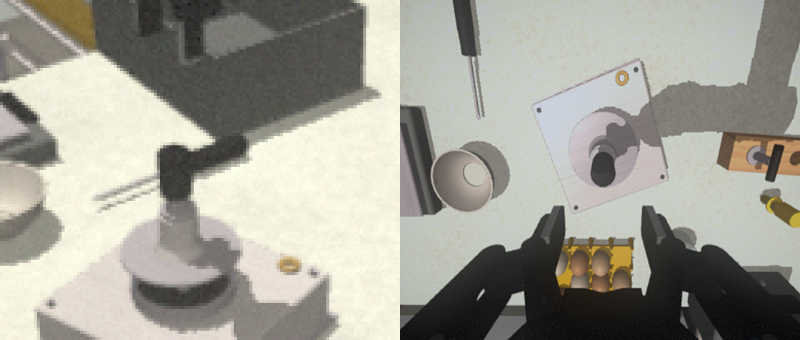

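The pull stands upright. Its top appears at (173,150), and a 31 mm lift predicts (174,151–154). There is a clear gap under the cap, and the washer, tee and bowl look undisturbed. Handing in.

```bash
python3 -c "
from h import *
print(read_state()['joint_vel'].round(3)); print(job_done())"
```

```text
[ 0.001 -0.003  0.007  0.002 -0.     0.001]
the job is handed in; nothing more can be done
None
```

The pull is seated in the vent cap, the cap is lifted about 31 mm, and the pull has been released. I handed the job in at about 17.4 s, and the interface gave no verdict.

**Seating:** I took the barrel pull from the middle hole of the rack and lowered it into the socket at low force. Slow pushes then rose from about 5 to 20 N, unloaded once in between, with up to about 5 N sideways. The shank ended roughly 29–30 mm deep, worked out from the gripper height.

**Lifting:** The cap came up with the pull at about 5 N. I then opened the fingers and backed straight up 130 mm.

**Last checks:**
- **Height:** In the scene image the pull's top is where a lift of about 31 mm predicts, with a clear gap under the cap plate.
- **Contact:** The measured tool force was back to near zero and the arm was at rest.
- **Neighbours:** The washer, tee and bowl look unmoved. I did not measure their positions, or those of the other objects.

**Disagreements:** The cameras' estimates of the pull and socket positions differed by 2–6 mm. I aligned the two with the wrist camera instead, and corrected about 1 mm sideways during insertion, guided by the side force. The tool tilted about 0.01 rad during tapping; I did not measure the pull's own tilt, but it looks upright.

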